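Stopper the ink and clip the pens away

ROBOT

A 6-joint arm with a two-finger parallel gripper is mounted at the origin on the work surface; the furniture and walls round the work are solid. World frame = base frame: x ahead of the robot, y to its left, z up, the work surface at z = 0. Lengths are in mm, angles in rad, forces in N, time in s.
With the tool pointing down it reaches from about 275 to 750 mm from the base axis. Payload 10.2 kg.
Tool frame: the origin (TCP) lies at the very end of the fingers, on their centre line; the grasp point (between the pads) lies 19 mm behind it; z points along the fingers, y is the line along which they close (so a half turn about z gives the same grasp; the last joint's range is limited). The gripper opens to 85 mm and grips with 20 to 120 N. Pads are 22 mm wide; open, the fingers measure 114 mm over their backs; the gripper's body (76 mm by 85 mm) begins 54 mm behind the grasp point. The pads swing forward as they close: fully open they stand 13 mm farther back than shut.
Start: joints at [0.975, 0.313, 1.498, -0, 1.331, -0.223], TCP at [191.231, 488.94, 231.294] pointing down, gripper open.
Joint ranges: [-2.94, 2.94], [-0.97, 2.17], [0.19, 2.56], [-1.23, 4.37], [0.02, 3.11], [-2.88, 2.88]. Speed limits (rad/s): [2.39, 2.39, 3.01, 3.14, 3.14, 3.14].

INTERFACE

Orientations are given as a unit quaternion [w, x, y, z].
In Python, from rig import ctrl, vision gives the robot as it stands. The module is installed in compiled form; this text tells all that it offers.
- The arm moves only by the tool play_rows, never from a script. Its arguments are lists of equal length, an entry for each row: "translation": the shift along the tool's x, y, z in m, a list of three; "rotation": the turn, a rotation vector about the tool's x, y, z in rad, a list of three; "gripper": the gripper's target within -1 to 1 (shut at 1, half-way at 0, fully open at -1). A call has 1 to 10 rows; each row is the pose to reach, as a shift and turn from the pose commanded when the call began, along the tool's axes at that moment; what a row does not reach only later rows make up. A row lasts 1/8 s, in which the tool goes at most 62.5 mm and 10.7 degrees, less where a joint would pass 70% of its speed; a pose out of reach is approached as far as the arm can. A call with a gripper value outside its range is refused whole. The fingers move at their own pace and stop on an object; "force" is the grip in N (left out, the last holds). Time passes only in rows, so rows that repeat a pose let the fingers close. It gives the time, the measured TCP pose, the force, the opening and the grip force at its end, in the units of the state.
- ctrl.sense(): the state, without advancing time (a new reading comes with each control period).
- vision.capture(name): name is "scene" or "top" or "wrist"; returns a dict with "pixels" (420x560x3 uint8, red, green, blue), "vfov" (degrees; the focal length in pixels is half the picture's height over the tangent of half this angle, whatever the lens; pixels are square), "cx", "cy" (the principal point, pixels), "rvec" (rotation vector, rad) and "tvec" (3), from world to camera coordinates, as OpenCV has them; the wrist camera has in their place "mount" (4x4, takes a point from camera to tool coordinates, whose origin is the TCP and whose axes are the flange's). Camera axes: x right, y down, z forward; pixel columns grow to the right and rows downward; lengths in mm; the calibration is good to about 2 mm. A picture is of the moment at which its call begins: read the wrist's pose just before it. There is no depth.
- ctrl.finish_job(): hands the job in; it is judged then, once.
The state is a dict: "time_s": time; "joints": joint angles; "dq": joint speeds; "tau": joint torques, N m; "eef_pos": TCP position; "ee_rot": TCP orientation; "force": force on the tool from outside, world axes, zero at the start; "wrist_torque": the same for the moment, N m; "grip_width": opening from 0.0 (shut) to 1.0 (fully open); "grip_force": force on a finger pad.
Only numpy, scipy, OpenCV 4.12 (cv2) and the standard library are available. Lean on these libraries where they do the work, as an engineer would, in place of code of your own. Each camera call takes 0.05 s, during which the arm holds its last target. There are 200 camera calls.

TASK

The writing is done for today. First, before any pen is put away, put the stopper in the ink jar, fully home, and let go of it; then snap every pen that lies on the desk sideways into the pen rack, one pen to a place, pressed right down so that both clips of the place hold it along its length. Do not knock the jar over.

Things in the scene. Friction and masses are not known exactly. Their poses are not given: they have to be found in the camera images.
- pen_0: A pen with a straight eight-sided barrel, aluminium with a black cap, 140 mm long and 13 mm across flats, 25 g; lies on a flat. Three to five of pen_0..pen_4 are present (all alike; the others are None). Origin at mid-length on the barrel's axis (6.5 mm above the desk when it lies there); x along the pen towards the cap. It may go either way round and into any free place.
- pen_1: A pen with a straight eight-sided barrel, aluminium with a black cap, 140 mm long and 13 mm across flats, 25 g; lies on a flat. Three to five of pen_0..pen_4 are present (all alike; the others are None). Origin at mid-length on the barrel's axis (6.5 mm above the desk when it lies there); x along the pen towards the cap. It may go either way round and into any free place.
- pen_2: A pen with a straight eight-sided barrel, aluminium with a black cap, 140 mm long and 13 mm across flats, 25 g; lies on a flat. Three to five of pen_0..pen_4 are present (all alike; the others are None). Origin at mid-length on the barrel's axis (6.5 mm above the desk when it lies there); x along the pen towards the cap. It may go either way round and into any free place.
- pen_3: A pen with a straight eight-sided barrel, aluminium with a black cap, 140 mm long and 13 mm across flats, 25 g; lies on a flat. Three to five of pen_0..pen_4 are present (all alike; the others are None). Origin at mid-length on the barrel's axis (6.5 mm above the desk when it lies there); x along the pen towards the cap. It may go either way round and into any free place.
- pen_4: A pen with a straight eight-sided barrel, aluminium with a black cap, 140 mm long and 13 mm across flats, 25 g; lies on a flat. Three to five of pen_0..pen_4 are present (all alike; the others are None). Origin at mid-length on the barrel's axis (6.5 mm above the desk when it lies there); x along the pen towards the cap. It may go either way round and into any free place.
- clip_0 (a point): Place 0 of the five in the rack: centre of a fully seated pen, 24 mm above the desk; x along a seated pen, y along the row, z up. Its two steel spring clips, open at the top, each 10 mm long, are centred 38 mm from here to either side along x; between them is room for fingers (board top 14 mm below this point). The flared clip tops stand 12 mm above this point; an unsnapped pen rides about 12 mm high.
- clip_1 (a point): Place 1 of the five in the rack: centre of a fully seated pen, 24 mm above the desk; x along a seated pen, y along the row, z up. Its two steel spring clips, open at the top, each 10 mm long, are centred 38 mm from here to either side along x; between them is room for fingers (board top 14 mm below this point). The flared clip tops stand 12 mm above this point; an unsnapped pen rides about 12 mm high.
- clip_2 (a point): Place 2 of the five in the rack: centre of a fully seated pen, 24 mm above the desk; x along a seated pen, y along the row, z up. Its two steel spring clips, open at the top, each 10 mm long, are centred 38 mm from here to either side along x; between them is room for fingers (board top 14 mm below this point). The flared clip tops stand 12 mm above this point; an unsnapped pen rides about 12 mm high.
- clip_3 (a point): Place 3 of the five in the rack: centre of a fully seated pen, 24 mm above the desk; x along a seated pen, y along the row, z up. Its two steel spring clips, open at the top, each 10 mm long, are centred 38 mm from here to either side along x; between them is room for fingers (board top 14 mm below this point). The flared clip tops stand 12 mm above this point; an unsnapped pen rides about 12 mm high.
- clip_4 (a point): Place 4 of the five in the rack: centre of a fully seated pen, 24 mm above the desk; x along a seated pen, y along the row, z up. Its two steel spring clips, open at the top, each 10 mm long, are centred 38 mm from here to either side along x; between them is room for fingers (board top 14 mm below this point). The flared clip tops stand 12 mm above this point; an unsnapped pen rides about 12 mm high.
- pen_rack: Fixed wooden board 110 x 215 x 10 mm with two cross rails (tops 17.5 mm above the desk; seated pens lie on them) and five places 42 mm apart along y. Origin: centre of the underside. The clips guide a pen up to 3 mm off to the side; it snaps in under about 10 to 15 N pressed straight down, and a similar pull takes it out.
- ink_jar: White stoneware ink jar, loose, 0.5 kg: round body 66 mm across, neck 36 mm outside and 26 mm inside, 64 mm tall, the neck's bore 20 mm deep. Origin: centre of the underside, z up.
- jar_mouth (a point): Centre of the jar's mouth, level with the rim, 64 mm above the jar's underside.
- stopper: Stopper, 38 mm tall, 30 g, standing on its small end: tapered cork plug 18 mm long (19 mm across below, 23 mm above), then a wooden flange 33 mm across and 5 mm thick, then a knob 22 mm across and 15 mm tall to hold it by. Origin: centre of the plug's lower end, z up. Seated, the flange lies on the jar's rim and the origin is 46 mm above the jar's underside.
Not all that is in view belongs to the job. Several things look just like the stopper: the one meant starts nearest to the robot's base.

How it is judged:
By the outcome, as a careful person would: the job done as asked, in the order asked, and still so for the second after the job is handed in, with the robot touching nothing.
Of pen_0, pen_1, pen_2, pen_3, pen_4 only 3 to 5 are there at a start; the rules pass over those that are not, and their reading is None.
At some moment in a run one of pen_0, pen_1, pen_2, pen_3, pen_4 may be knocked a few centimetres aside while the robot is not near it.
It also fails if it takes over 210 s, if anything falls off the work surface, if the arm or the gripper's body presses on something with over 40 N, if the wrist force passes 120 N, or if a joint passes its speed limit or range.

## Working session

There is one attempt and no reset: what is moved stays moved. The work goes in short steps, Python scripts to look and compute and a tool call to move; the robot and the scene stay as the last step left them, time stands still between calls to the robot, and variables do not carry over. Pictures are saved under pics/ and viewed, at most 14 in all, crops included, and the job is handed in when it is done.

Besides the shell and the picture viewer there is one more tool, called after "Emit:" as name(argument=value, ...), one argument or row to a line, values as JSON. play_rows: Moves the arm, as the interface text tells. Its arguments: {"type":"object","properties":{"translation":{"type":"array"},"rotation":{"type":"array"},"gripper":{"type":"array"},"force":{"type":"number"}},"required":["translation","rotation","gripper"]}

```bash
ls; mkdir -p pics
cat > h.py <<'E'
import numpy as np, cv2
from rig import ctrl, vision
from scipy.spatial.transform import Rotation as R
def save(n,fn):
    c=vision.capture(n); cv2.imwrite('pics/'+fn,c['pixels'][:,:,::-1]); np.save('pics/'+fn[:-4]+'.npy',c,allow_pickle=True); return c
def tool():
    s=ctrl.sense(); q=s['ee_rot']; return np.array(s['eef_pos']),R.from_quat([q[1],q[2],q[3],q[0]]).as_matrix(),s
def ray(c,u,v,pose=None):
    f=210/np.tan(np.radians(c['vfov'])/2)
    d=np.array([(u-c['cx'])/f,(v-c['cy'])/f,1.])
    if 'mount' in c:
        p,Rm=pose; M=np.array(c['mount']); return p+Rm@M[:3,3], Rm@M[:3,:3]@d
    Rc=R.from_rotvec(np.array(c['rvec']).ravel()).as_matrix(); t=np.array(c['tvec']).ravel()
    return -Rc.T@t, Rc.T@d
def px2w(c,u,v,z,pose=None):
    o,d=ray(c,u,v,pose); return o+d*(z-o[2])/d[2]
def w2px(c,P,pose=None):
    f=210/np.tan(np.radians(c['vfov'])/2)
    if 'mount' in c:
        p,Rm=pose; M=np.array(c['mount']); q=M[:3,:3].T@(Rm.T@(np.array(P)-p)-M[:3,3])
    else:
        q=R.from_rotvec(np.array(c['rvec']).ravel()).as_matrix()@np.array(P)+np.array(c['tvec']).ravel()
    return f*q[0]/q[2]+c['cx'],f*q[1]/q[2]+c['cy']
E
python3 - <<'E'
from h import *
a=save('top','t0.png');save('scene','s0.png')
p,Rm,s=tool();w=save('wrist','w0.png')
for c in(a,w):print({k:v for k,v in c.items() if k!='pixels'})
print(p,Rm.round(3),s)
E
```

```text
pics
{'vfov': 50.11453476955791, 'cx': 282.98826787443403, 'cy': 203.44482779708383, 'rvec': array([ 2.11275514, -2.14210581,  0.1730869 ]), 'tvec': array([-107.20988713,  493.87664343, 1051.13635235])}
{'vfov': 67.37496290874262, 'cx': 282.8429936808876, 'cy': 208.1307914728113, 'mount': array([[-1.12662553e-03, -9.50513107e-01, -3.10682416e-01,
         8.02741107e+01],
       [ 9.99999356e-01, -1.11299338e-03, -2.21158332e-04,
         1.73070711e-01],
       [-1.35573579e-04, -3.10682465e-01,  9.50513749e-01,
        -1.42562835e+02],
       [ 0.00000000e+00,  0.00000000e+00,  0.00000000e+00,
         1.00000000e+00]])}
[191.0888226  488.74679006 230.80286702] [[-0.931  0.364 -0.001]
 [ 0.364  0.931 -0.001]
 [ 0.    -0.001 -1.   ]] {'time_s': 0.1, 'joints': array([ 9.74603670e-01,  3.13378678e-01,  1.49835394e+00,  2.95406999e-05,
        1.33099791e+00, -2.23405085e-01]), 'dq': array([-0.00057947, -0.00309479, -0.00143588, -0.00036211,  0.00113829,
       -0.00182356]), 'tau': array([ 2.40619469e-03, -4.12894177e+01, -2.60142213e+01, -1.98061603e-04,
        3.06330032e-03,  2.86649552e-06]), 'eef_pos': array([191.0888226 , 488.74679006, 230.80286702]), 'ee_rot': array([-2.39836898e-04,  1.85319782e-01,  9.82678103e-01, -5.16114696e-04]), 'force': array([0.52452499, 0.20745609, 0.14217557]), 'wrist_torque': array([ 0.02204013, -0.02317941,  0.04309415]), 'grip_force': 0.0, 'grip_width': 0.9969595229908462}
```

View pics/t0.png

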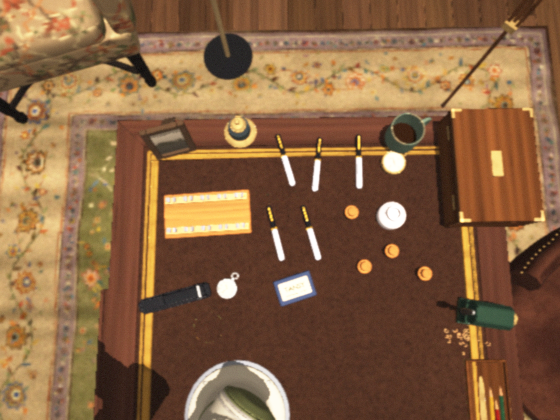

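View pics/s0.png

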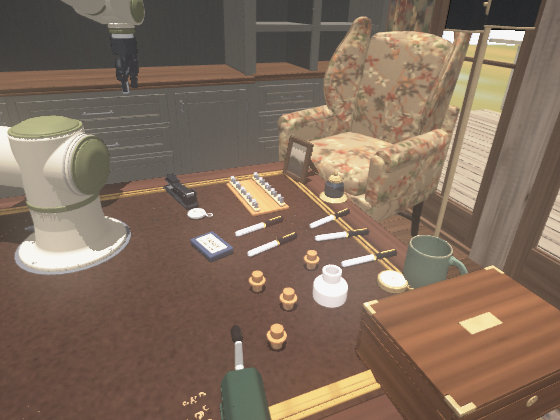

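The top view shows five pens, around (286,160), (317,164), (359,161), (275,234) and (311,233). The rack is at (208,214) and the jar at (391,215). Four stopper look-alikes sit at (351,212), (391,251), (364,267) and (425,273).

```bash
cat > seg.py <<'E'
from h import *
def pens(c,pose=None,z=9,amin=40):
    im=c['pixels'].astype(int); mx=im.max(2); mn=im.min(2)
    m=((mn>140)&(mx-mn<40)).astype(np.uint8)
    n,l,st,ce=cv2.connectedComponentsWithStats(m); out=[]
    for i in range(1,n):
        if st[i,4]<amin: continue
        ys,xs=np.where(l==i); r=cv2.minAreaRect(np.stack([xs,ys],1).astype(np.float32))
        out.append((ce[i].round(1),st[i,4],r))
    return out
E
python3 - <<'E'
from seg import *
c=np.load('pics/t0.npy',allow_pickle=True).item()
im=c['pixels'];hsv=cv2.cvtColor(im,cv2.COLOR_RGB2HSV)
for n,uv,z in [('jar rim',(391,215),64)]: print(n,px2w(c,*uv,z))
for uv in [(351.5,212),(391.5,251),(364.5,267),(425,273)]:
    u,v=map(int,uv); P=hsv[v-12:v+13,u-12:u+13]; m=(P[...,2]>130)&(P[...,1]>90)
    ys,xs=np.where(m); q=px2w(c,u-12+xs.mean(),v-12+ys.mean(),26); print('stop',uv,len(xs),q.round(1),np.hypot(q[0],q[1]).round(1))
for uv in [(165,193),(248,190),(252,232),(167,238)]: print('rack',px2w(c,*uv,10).round(1))
g=[((277,136),(293,185)),((319,139),(315,190)),((359,136),(359,187)),((268,208),(281,260)),((305,208),(318,258))]
for a,b in g:
    A=px2w(c,*a,8);B=px2w(c,*b,8);d=A-B;print('pen',((A+B)/2).round(1),np.linalg.norm(d).round(1),np.degrees(np.arctan2(d[1],d[0])).round(1))
s=np.load('pics/s0.npy',allow_pickle=True).item()
print('scene: jar rim',px2w(s,332,271,64).round(1))
for uv in [(312,253),(257,272),(289,290),(277,328)]: print(px2w(s,*uv,38).round(1))
E
```

```text
jar rim [ 457.00313067 -369.4813625    64.        ]
stop (351.5, 212) 172 [ 472.1 -281.7   26. ] 549.7
stop (391.5, 251) 181 [ 375.6 -375.6   26. ] 531.2
stop (364.5, 267) 185 [ 339.3 -307.2   26. ] 457.7
stop (425, 273) 184 [ 320.8 -451.7   26. ] 554.1
rack [529.  183.5  10. ]
rack [533.6 -26.   10. ]
rack [427.1 -36.   10. ]
rack [415.2 174.9  10. ]
pen [ 610.  -120.1    8. ] 135.5 16.8
pen [ 598.3 -201.7    8. ] 134.3 -5.8
pen [ 604.5 -308.7    8. ] 134.0 -2.4
pen [422.3 -91.5   8. ] 133.5 13.4
pen [ 423.4 -183.3    8. ] 128.3 13.2
scene: jar rim [ 462.9 -383.3   64. ]
[ 473.6 -285.3   38. ]
[ 342.7 -304.6   38. ]
[ 379.3 -375.6   38. ]
[ 322.8 -453.5   38. ]
```

```bash
cat >> h.py <<'E'
def deltas(targets):
    """targets: list of (x,y,z,yaw_deg); prints tool-frame shift (m) and turn (rad) from the current pose"""
    p,Rm,s=tool()
    y0=np.degrees(np.arctan2(Rm[1,0],Rm[0,0]))
    print('now',p.round(1),'yaw',y0.round(1),'t',round(s['time_s'],1),'w',round(s['grip_width'],3),'F',np.round(s['force'],1))
    for x,y,z,w in targets:
        d=Rm.T@(np.array([x,y,z])-p)/1000
        c,si=np.cos(np.radians(w)),np.sin(np.radians(w))
        T=np.array([[c,si,0],[si,-c,0],[0,0,-1.]])
        print((x,y,z,w),d.round(4).tolist(),R.from_matrix(Rm.T@T).as_rotvec().round(4).tolist())
E
python3 -c "
from h import *
deltas([(400,150,231,140),(340,-307,190,117.5)])"
```

```text
now [191.1 488.8 230.9] yaw 158.6 t 0.1 w 1.0 F [-0.4 -0.1  0.5]
(400, 150, 231, 140) [-0.3179, -0.2394, 0.0] [-0.001, -0.0001, 0.3253]
(340, -307, 190, 117.5) [-0.4285, -0.6868, 0.0414] [-0.001, 0.0001, 0.718]
```

Emit:
play_rows(
  translation=[
    [-0.318,-0.239,0],
    [-0.318,-0.239,0],
    [-0.318,-0.239,0],
    [-0.318,-0.239,0],
    [-0.318,-0.239,0],
    [-0.318,-0.239,0],
    [-0.318,-0.239,0],
    [-0.4285,-0.687,0.041],
    [-0.4285,-0.687,0.041],
    [-0.4285,-0.687,0.041],
  ],
  rotation=[
    [0.001,0,0.32],
    [0.001,0,0.32],
    [0.001,0,0.32],
    [0.001,0,0.32],
    [0.001,0,0.32],
    [0.001,0,0.32],
    [0.001,0,0.32],
    [0.001,0,0.718],
    [0.001,0,0.718],
    [0.001,0,0.718],
  ],
  gripper=[-1,-1,-1,-1,-1,-1,-1,-1,-1,-1],
)

```text
time_s: 1.4
eef_pos: [375.3, -36.4, 214.6]
ee_rot: [0.0, 0.52, 0.854, -0.0]
force: [1.8, -0.6, -0.2]
grip_width: 0.997
grip_force: 0.0
```

```bash
python3 -c "
from h import *
deltas([(340,-307,190,117.5)])"
```

```text
now [375.3 -36.4 214.6] yaw 117.4 t 1.4 w 0.997 F [ 1.8 -0.6 -0.2]
(340, -307, 190, 117.5) [-0.2241, -0.1558, 0.0248] [-0.0006, 0.0007, -0.0021]
```

Emit:
play_rows(
  translation=[
    [-0.224,-0.156,0.025],
    [-0.224,-0.156,0.025],
    [-0.224,-0.156,0.025],
    [-0.224,-0.156,0.025],
    [-0.224,-0.156,0.025],
    [-0.224,-0.156,0.025],
    [-0.224,-0.156,0.025],
  ],
  rotation=[
    [0,0,0],
    [0,0,0],
    [0,0,0],
    [0,0,0],
    [0,0,0],
    [0,0,0],
    [0,0,0],
  ],
  gripper=[-0.2,-0.2,-0.2,-0.2,-0.2,-0.2,-0.2],
)

```text
time_s: 2.28
eef_pos: [341.3, -304.1, 190.0]
ee_rot: [-0.0, 0.518, 0.855, -0.0]
force: [0.6, 0.2, 0.8]
grip_width: 0.599
grip_force: 0.0
```

```bash
python3 -c "
from h import *
deltas([])
p,Rm,s=tool();c=save('wrist','w1.png');np.savez('pics/w1p.npz',p=p,R=Rm)
for P in [(340,-307,38),(457,-369,64),(463,-383,64)]: print(w2px(c,P,(p,Rm)))"
```

```text
now [ 341.3 -304.1  190. ] yaw 117.6 t 2.3 w 0.599 F [0.6 0.2 0.8]
(np.float64(280.6710294079703), np.float64(194.42655880939873))
(np.float64(355.9763061809774), np.float64(306.6856013112801))
(np.float64(353.76896547738903), np.float64(319.47612589049595))
```

View pics/w1.png

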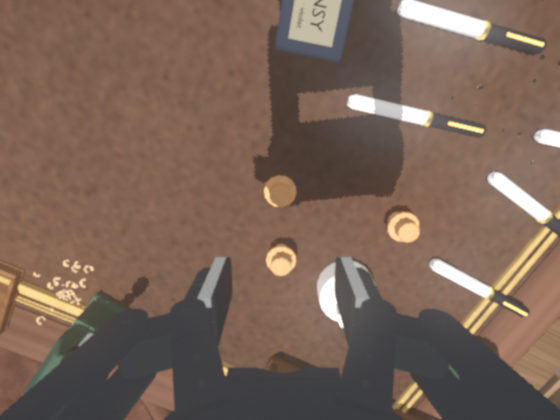

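Stopper is under the tool at (281,190), as predicted, and the jar is at about (345,290), partly hidden by a finger.

```bash
python3 -c "
from h import *
c=np.load('pics/w1.npy',allow_pickle=True).item();z=np.load('pics/w1p.npz');pose=(z['p'],z['R'])
hsv=cv2.cvtColor(c['pixels'],cv2.COLOR_RGB2HSV);P=hsv[165:215,255:307]
m=((P[...,1]>90)&(P[...,2]>130)).astype(np.uint8);ys,xs=np.where(m);print(len(xs),xs.min()+255,xs.max()+255,ys.min()+165,ys.max()+165)
q=px2w(c,(xs.min()+xs.max())/2+255,(ys.min()+ys.max())/2+165,23,pose);print(q)
deltas([(q[0],q[1],60,117.5),(q[0],q[1],24,117.5)])
im=c['pixels'][150:230,240:320];cv2.imwrite('pics/c1.png',cv2.resize(im[:,:,::-1],None,fx=5,fy=5))"
```

```text
1247 255 306 175 214
[ 341.71661792 -310.91033511   23.        ]
now [ 341.4 -304.   190.1] yaw 117.6 t 2.3 w 0.601 F [0.4 0.6 0.5]
(np.float64(341.7166179186976), np.float64(-310.910335110972), 60, 117.5) [-0.0062, -0.0028, 0.1301] [-0.0007, 0.0003, 0.0016]
(np.float64(341.7166179186976), np.float64(-310.910335110972), 24, 117.5) [-0.0062, -0.0028, 0.1661] [-0.0007, 0.0003, 0.0016]
```

View pics/c1.png

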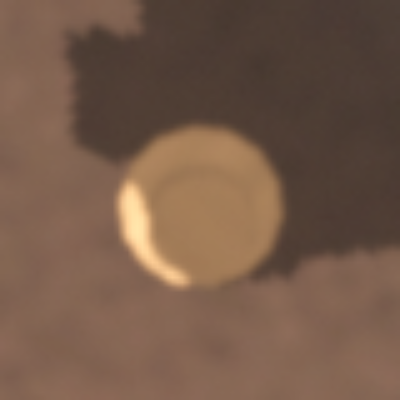

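The crop shows the flange disc centred at pixel (280.2,191.2) and the knob top at about (280.6,193).

```bash
python3 -c "
from h import *
c=np.load('pics/w1.npy',allow_pickle=True).item();z=np.load('pics/w1p.npz');pose=(z['p'],z['R'])
print(px2w(c,280.2,191.2,23,pose),px2w(c,280.6,193,38,pose))
q=px2w(c,280.2,191.2,23,pose)
deltas([(q[0],q[1],60,117.5),(q[0],q[1],24,117.5)])"
```

```text
[ 339.847691   -307.96326705   23.        ] [ 339.28003511 -305.75949179   38.        ]
now [ 341.4 -304.   190.1] yaw 117.6 t 2.3 w 0.601 F [0.4 0.6 0.5]
(np.float64(339.8476910042168), np.float64(-307.9632670529012), 60, 117.5) [-0.0027, -0.0031, 0.1301] [-0.0007, 0.0003, 0.0016]
(np.float64(339.8476910042168), np.float64(-307.9632670529012), 24, 117.5) [-0.0027, -0.0031, 0.1661] [-0.0007, 0.0003, 0.0016]
```

Emit:
play_rows(
  translation=[
    [-0.002,-0.003,0.06],
    [-0.002,-0.003,0.12],
    [-0.002,-0.003,0.15],
    [-0.002,-0.003,0.166],
    [-0.002,-0.003,0.166],
    [-0.002,-0.003,0.166],
    [-0.002,-0.003,0.166],
    [-0.002,-0.003,0.166],
    [-0.002,-0.003,0.166],
    [-0.002,-0.003,0.166],
  ],
  rotation=[
    [0,0,0],
    [0,0,0],
    [0,0,0],
    [0,0,0],
    [0,0,0],
    [0,0,0],
    [0,0,0],
    [0,0,0],
    [0,0,0],
    [0,0,0],
  ],
  gripper=[-0.2,-0.2,-0.2,-0.2,-0.2,0.8,0.8,0.8,0.8,0.8],
  force=30,
)

```text
time_s: 3.58
eef_pos: [339.7, -309.0, 25.0]
ee_rot: [0.001, 0.519, 0.855, -0.001]
force: [0.6, 1.5, 7.7]
grip_width: 0.237
grip_force: 29.4
```

```bash
python3 -c "
from h import *
deltas([(340,-307,150,117.5),(440,-330,150,0),(400,-340,170,-30)]);print(tool()[2]['grip_force'])"
```

```text
now [ 339.7 -309.    25. ] yaw 117.5 t 3.6 w 0.237 F [0.6 1.5 7.7]
(340, -307, 150, 117.5) [0.0014, 0.0012, -0.125] [-0.0004, 0.0023, -0.0001]
(440, -330, 150, 0) [-0.0652, 0.0793, -0.1249] [0.0021, 0.0018, 2.0507]
(400, -340, 170, -30) [-0.0557, 0.0392, -0.1449] [0.0028, 0.0014, 2.5743]
29.382403440977214
```

```bash
python3 -c "
from h import *
deltas([(340,-307,170,117.5),(488,-428,172,117.5)])"
```

```text
now [ 339.7 -309.    25. ] yaw 117.5 t 3.6 w 0.237 F [0.6 1.5 7.7]
(340, -307, 170, 117.5) [0.0013, 0.0012, -0.145] [-0.0004, 0.0023, -0.0001]
(488, -428, 172, 117.5) [-0.1743, 0.0766, -0.1467] [-0.0004, 0.0023, -0.0001]
```

Emit:
play_rows(
  translation=[
    [0,0,-0.05],
    [0,0,-0.1],
    [0,0,-0.145],
    [-0.06,0.026,-0.147],
    [-0.12,0.052,-0.147],
    [-0.174,0.077,-0.147],
    [-0.174,0.077,-0.147],
    [-0.174,0.077,-0.147],
    [-0.174,0.077,-0.147],
  ],
  rotation=[
    [0,0,0],
    [0,0,0],
    [0,0,0],
    [0,0,0],
    [0,0,0],
    [0,0,0],
    [0,0,0],
    [0,0,0],
    [0,0,0],
  ],
  gripper=[0.8,0.8,0.8,0.8,0.8,0.8,0.8,0.8,0.8],
)

```text
time_s: 4.7
eef_pos: [487.2, -426.7, 171.8]
ee_rot: [0.0, 0.519, 0.855, -0.001]
force: [0.3, -0.4, -0.3]
grip_width: 0.234
grip_force: 29.7
```

```bash
python3 -c "
from h import *
deltas([])
p,Rm,s=tool();c=save('wrist','w2.png');np.savez('pics/w2p.npz',p=p,R=Rm);print(s['grip_force'])"
```

```text
now [ 487.2 -426.7  171.8] yaw 117.5 t 4.7 w 0.234 F [ 0.3 -0.4 -0.3]
29.74145069718361
```

View pics/w2.png

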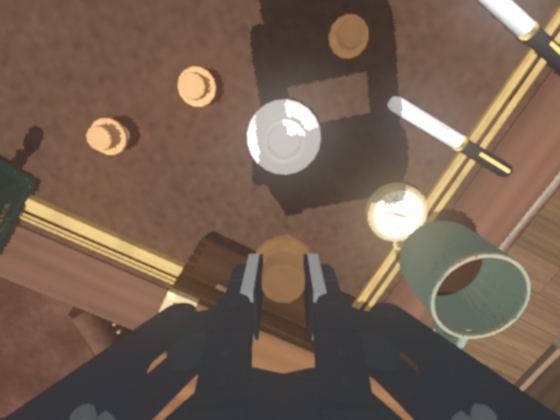

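The stopper is held at about (283,275) and the jar is at about (284,137), with its mouth near (286,139).

```bash
python3 -c "
from h import *
c=np.load('pics/w2.npy',allow_pickle=True).item()
im=c['pixels'][90:185,235:335]
im=cv2.createCLAHE(4,(2,2)).apply(cv2.cvtColor(im,cv2.COLOR_RGB2GRAY))
cv2.imwrite('pics/c2.png',cv2.resize(im,None,fx=6,fy=6))"
```

```text
(no output)
```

View pics/c2.png

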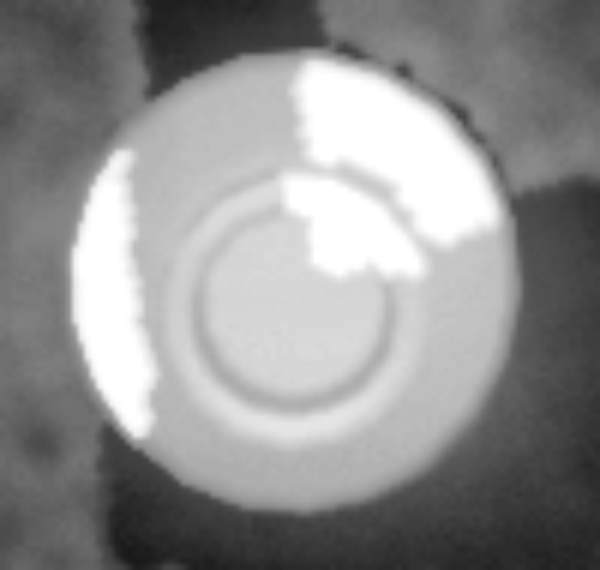

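```bash
python3 -c "
from h import *
c=np.load('pics/w2.npy',allow_pickle=True).item();z=np.load('pics/w2p.npz');pose=(z['p'],z['R'])
q=px2w(c,284.3,141.2,64,pose);print(q)
print('flange px',w2px(c,z['p']+z['R']@np.array([0,0,2.]),pose),'knob top',w2px(c,z['p']+z['R']@np.array([0,0,-13.]),pose))
t=q-1.2*z['R'][:,0];print(t)
deltas([(t[0],t[1],110,117.5),(t[0],t[1],74,117.5),(t[0],t[1],70,117.5)])"
```

```text
[ 463.25970532 -379.00850205   64.        ]
flange px (np.float64(283.57572712778733), np.float64(268.99877108126697)) knob top (np.float64(283.66685066471484), np.float64(284.7678981352699))
[ 463.81366705 -380.07298571   64.00096669]
now [ 487.3 -426.8  171.9] yaw 117.5 t 4.8 w 0.24 F [0.3 0.4 0. ]
(np.float64(463.81366705001017), np.float64(-380.07298570795626), 110, 117.5) [0.0524, 0.0008, 0.0619] [-0.0008, 0.0011, -0.0002]
(np.float64(463.81366705001017), np.float64(-380.07298570795626), 74, 117.5) [0.0524, 0.0009, 0.0979] [-0.0008, 0.0011, -0.0002]
(np.float64(463.81366705001017), np.float64(-380.07298570795626), 70, 117.5) [0.0524, 0.0009, 0.1019] [-0.0008, 0.0011, -0.0002]
```

Emit:
play_rows(
  translation=[
    [0.052,0.001,0],
    [0.052,0.001,0.03],
    [0.052,0.001,0.062],
    [0.052,0.001,0.072],
    [0.052,0.001,0.08],
    [0.052,0.001,0.088],
    [0.052,0.001,0.096],
    [0.052,0.001,0.096],
  ],
  rotation=[
    [0,0,0],
    [0,0,0],
    [0,0,0],
    [0,0,0],
    [0,0,0],
    [0,0,0],
    [0,0,0],
    [0,0,0],
  ],
  gripper=[0.8,0.8,0.8,0.8,0.8,0.8,0.8,0.8],
)

```text
time_s: 5.75
eef_pos: [464.6, -380.6, 74.4]
ee_rot: [-0.001, 0.519, 0.855, -0.0]
force: [0.3, 0.2, 0.3]
grip_width: 0.241
grip_force: 29.7
```

```bash
python3 -c "
from h import *
deltas([])
p,Rm,s=tool();print(s['grip_force'],s['wrist_torque'])
s=save('scene','s1.png');cv2.imwrite('pics/s1c.png',cv2.resize(s['pixels'][220:340,240:420,::-1],None,fx=4,fy=4))"
```

```text
now [ 464.6 -380.6   74.4] yaw 117.5 t 5.8 w 0.241 F [0.3 0.2 0.3]
29.73971756407991 [ 0.0304996  -0.05154755  0.05849439]
```

View pics/s1c.png

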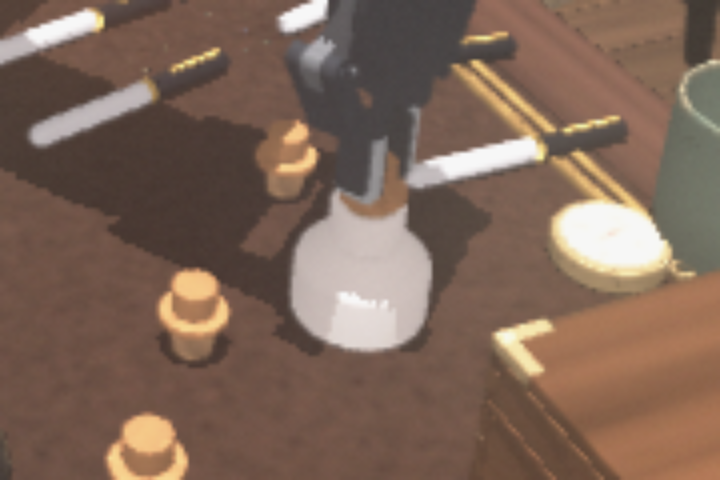

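The stopper's flange sits just over the jar mouth, so the plug is in the bore. I'll lower the rest of the way and release.

Emit:
play_rows(
  translation=[
    [0,0,0.002],
    [0,0,0.004],
    [0,0,0.005],
    [0,0,0.005],
    [0,0,0.004],
    [0,0,0.004],
    [0,0,0.004],
  ],
  rotation=[
    [0,0,0],
    [0,0,0],
    [0,0,0],
    [0,0,0],
    [0,0,0],
    [0,0,0],
    [0,0,0],
  ],
  gripper=[0.8,0.8,0.8,0.8,0.2,-0.1,-0.1],
)

```text
time_s: 6.68
eef_pos: [464.7, -380.8, 70.7]
ee_rot: [-0.0, 0.519, 0.855, -0.0]
force: [-0.2, 0.6, -0.1]
grip_width: 0.549
grip_force: 0.0
```

Emit:
play_rows(
  translation=[
    [0,0,-0.03],
    [0,0,-0.06],
    [-0.04,0,-0.1],
    [-0.05,0,-0.1],
    [-0.052,0,-0.1],
    [-0.052,0,-0.1],
  ],
  rotation=[
    [0,0,0],
    [0,0,0],
    [0,0,0],
    [0,0,0],
    [0,0,0],
    [0,0,0],
  ],
  gripper=[-0.1,-0.1,-0.1,-0.1,-0.1,-0.1],
)

```text
time_s: 7.42
eef_pos: [488.4, -426.1, 169.5]
ee_rot: [-0.001, 0.519, 0.855, 0.0]
force: [-0.1, 0.4, -0.9]
grip_width: 0.549
grip_force: 0.0
```

```bash
python3 -c "
from h import *
deltas([])
p,Rm,s=tool()
w=save('wrist','w3.png');np.savez('pics/w3p.npz',p=p,R=Rm)
s=save('scene','s2.png');a=cv2.resize(s['pixels'][230:320,270:390,::-1],None,fx=4,fy=4)
b=cv2.resize(w['pixels'][90:180,230:350,::-1],None,fx=4,fy=4[0] if 0 else 4)
cv2.imwrite('pics/c3.png',cv2.resize(np.hstack([a,b]),(800,300)))"
```

```text
now [ 488.4 -426.1  169.5] yaw 117.5 t 7.4 w 0.549 F [-0.1  0.4 -0.9]<string>:7: SyntaxWarning: 'int' object is not subscriptable; perhaps you missed a comma?
```

View pics/c3.png

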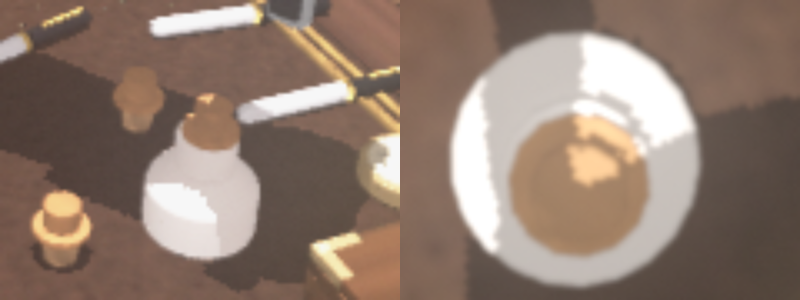

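The stopper appears seated, with its flange on the neck. I'll confirm with a light press of the closed fingers on the knob; contact should come at z≈84.

Emit:
play_rows(
  translation=[
    [0.052,0,0],
    [0.052,0,0.03],
    [0.052,0,0.06],
    [0.052,0,0.076],
    [0.052,0,0.082],
    [0.052,0,0.085],
    [0.052,0,0.088],
    [0.052,0,0.088],
  ],
  rotation=[
    [0,0,0],
    [0,0,0],
    [0,0,0],
    [0,0,0],
    [0,0,0],
    [0,0,0],
    [0,0,0],
    [0,0,0],
  ],
  gripper=[1,1,1,1,1,1,1,1],
)

```text
time_s: 8.52
eef_pos: [465.1, -381.3, 84.1]
ee_rot: [0.001, 0.519, 0.855, -0.001]
force: [-0.5, 1.3, 4.6]
grip_width: 0.002
grip_force: 2.3
```

Emit:
play_rows(
  translation=[
    [0,0,-0.03],
    [0,0,-0.09],
    [0,0,-0.14],
    [0,0,-0.14],
    [0,0,-0.14],
  ],
  rotation=[
    [0,0,0],
    [0,0,0],
    [0,0,0],
    [0,0,0],
    [0,0,0],
  ],
  gripper=[-0.3,-0.3,-0.3,-0.3,-0.3],
)

```text
time_s: 9.15
eef_pos: [464.6, -380.5, 222.2]
ee_rot: [-0.001, 0.519, 0.855, -0.0]
force: [0.3, 0.5, -0.5]
grip_width: 0.651
grip_force: 0.0
```

```bash
python3 -c "
from h import *
deltas([(500,-30,300,180),(604,-309,170,178)])"
```

```text
now [ 464.6 -380.5  222.2] yaw 117.5 t 9.2 w 0.651 F [ 0.3  0.5 -0.5]
(500, -30, 300, 180) [0.2946, 0.1932, -0.0779] [-0.0007, -0.0012, -1.0908]
(604, -309, 170, 178) [-0.001, 0.1567, 0.052] [-0.0007, -0.0012, -1.0559]
```

Contact came at z=84.1, so the stopper is fully seated. Next is an overview of the rack and pens.

```bash
python3 -c "
from h import *
deltas([(450,-60,330,0)])"
```

```text
now [ 464.6 -380.5  222.2] yaw 117.5 t 9.2 w 0.651 F [ 0.3  0.5 -0.5]
(450, -60, 330, 0) [0.2911, 0.1349, -0.1078] [-0.0013, 0.0008, 2.0508]
```

Emit:
play_rows(
  translation=[
    [0.03,0.015,-0.02],
    [0.06,0.03,-0.04],
    [0.09,0.045,-0.06],
    [0.12,0.06,-0.08],
    [0.15,0.075,-0.1],
    [0.18,0.09,-0.108],
    [0.21,0.1,-0.108],
    [0.24,0.11,-0.108],
    [0.27,0.125,-0.108],
    [0.291,0.135,-0.108],
  ],
  rotation=[
    [0,0,0.19],
    [0,0,0.38],
    [0,0,0.56],
    [0,0,0.75],
    [0,0,0.93],
    [0,0,1.12],
    [0,0,1.3],
    [0,0,1.49],
    [0,0,1.67],
    [0,0,1.86],
  ],
  gripper=[-0.3,-0.3,-0.3,-0.3,-0.3,-0.3,-0.3,-0.3,-0.3,-0.3],
)

```text
time_s: 10.4
eef_pos: [449.9, -58.9, 329.4]
ee_rot: [-0.0, 0.996, 0.094, -0.001]
force: [0.3, 0.3, 0.8]
grip_width: 0.652
grip_force: 0.0
```

Emit:
play_rows(
  translation=[
    [0,0,0],
    [0,0,0],
    [0,0,0],
  ],
  rotation=[
    [0,0,0.186],
    [0,0,0.19],
    [0,0,0.19],
  ],
  gripper=[-0.3,-0.3,-0.3],
)

```text
time_s: 10.78
eef_pos: [450.2, -60.4, 330.0]
ee_rot: [0.0, 1.0, 0.003, -0.001]
force: [0.2, -0.1, 0.1]
grip_width: 0.648
grip_force: 0.0
```

```bash
python3 -c "
from h import *
deltas([])
p,Rm,s=tool();w=save('wrist','w4.png');np.savez('pics/w4p.npz',p=p,R=Rm)
cv2.imwrite('pics/w4b.png',cv2.resize(w['pixels'][:,:,::-1],(800,600),interpolation=cv2.INTER_CUBIC))"
```

```text
now [450.2 -60.4 330. ] yaw 0.4 t 10.8 w 0.648 F [ 0.2 -0.1  0.1]
```

View pics/w4b.png

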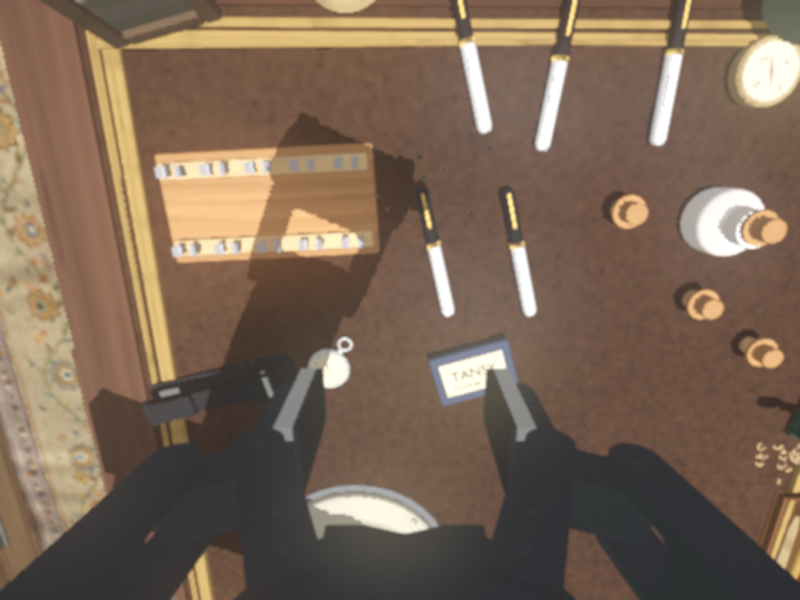

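The overview shows the rack with corners near (155,156), (372,144), (378,250) and (178,262) in the 800-px image. Two near pens are at (437,252) and (519,252), and three far pens are at the top. A zoom on the rack gives the clip positions.

```bash
python3 -c "
from h import *
w=np.load('pics/w4.npy',allow_pickle=True).item()
cv2.imwrite('pics/c4.png',cv2.resize(w['pixels'][95:190,102:270,::-1],(800,452),interpolation=cv2.INTER_CUBIC));print(800/168)"
```

```text
4.761904761904762
```

View pics/c4.png

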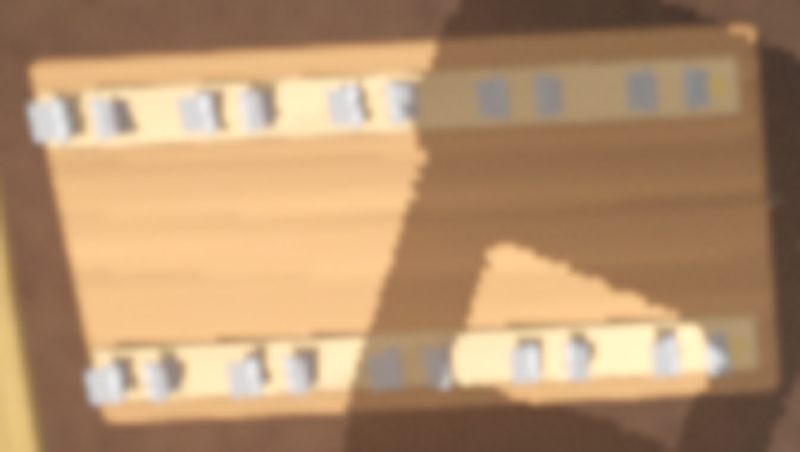

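```bash
python3 -c "
from h import *
from scipy.optimize import least_squares
c=np.load('pics/w4.npy',allow_pickle=True).item();z=np.load('pics/w4p.npz');pose=(z['p'],z['R'])
k=800/168
top=[(81,118),(229,109),(375,103),(520,96),(669,90)];bot=[(134,380),(274,373),(411,368),(552,358),(693,351)]
obs=np.array(top+bot)/k+[102,95]
def model(q):
    cx,cy,a,zz=q;o=[]
    for sx in(38,-38):
        for i in range(5):
            l=np.array([sx,(2-i)*42]);ca,sa=np.cos(a),np.sin(a)
            o.append(w2px(c,(cx+ca*l[0]-sa*l[1],cy+sa*l[0]+ca*l[1],zz),pose))
    return np.array(o)
r=least_squares(lambda q:(model(q)-obs).ravel(),[476,74,0,28]);print(r.x,np.degrees(r.x[2]),np.abs(r.fun).max())
r2=least_squares(lambda q:(model([*q,30])-obs).ravel(),[476,74,0]);print(r2.x,np.abs(r2.fun).max())
# board corners
C=np.array([(30,63),(752,25),(778,388),(106,422)])/k+[102,95]
P=[px2w(c,u,v,10,pose) for u,v in C];print(np.round(P,1),np.mean(P,0))
# pens
g=[((427,186),(448,315)),((508,188),(530,315)),((460,-2),(485,131)),((573,-4),(543,148)),((684,-2),(658,143))]
for a,b in g:
    A=px2w(c,a[0]*.7,a[1]*.7,9,pose);B=px2w(c,b[0]*.7,b[1]*.7,9,pose);d=A-B;print(((A+B)/2).round(1),np.linalg.norm(d).round(1),np.degrees(np.arctan2(d[1],d[0])).round(1))
"
```

```text
[4.75726581e+02 7.66864844e+01 5.39571749e-02 2.84594943e+01] 3.0915183985399537 0.42651541742857546
[4.75889714e+02 7.62161748e+01 5.40912793e-02] 0.5306515510541061
[[523.8 184.6  10. ]
 [535.5 -27.7  10. ]
 [427.7 -34.   10. ]
 [415.6 178.6  10. ]] [475.624041   75.3791022  10.       ]
[426.4 -95.7   9. ] 140.1 10.7
[ 425.8 -181.4    9. ] 140.0 14.3
[ 602.7 -123.2    9. ] 114.7 14.7
[ 596.1 -202.2    9. ] 129.0 -6.1
[ 598.2 -307.5    9. ] 122.1 -0.5
```

```bash
cat >> seg.py <<'E'
def look(fn,exp,z=6.5,amin=150):
    """barrel tail end & axis from the wrist picture, for the pen expected near exp (x,y)"""
    p,Rm,s=tool(); c=save('wrist',fn); pose=(p,Rm)
    im=c['pixels'].astype(int); mx=im.max(2); mn=im.min(2)
    m=((mn>105)&(mx-mn<0.22*mx)).astype(np.uint8); m=cv2.morphologyEx(m,cv2.MORPH_OPEN,np.ones((3,3)))
    n,l,st,ce=cv2.connectedComponentsWithStats(m); best=None
    for i in range(1,n):
        if st[i,4]<amin: continue
        ys,xs=np.where(l==i); W=np.array([px2w(c,u,v,z+3,pose)[:2] for u,v in zip(xs,ys)])
        r=cv2.minAreaRect(W.astype(np.float32)); L,S=max(r[1]),min(r[1])
        if L<35 or S>30 or L/S<2.2: continue
        ctr=W.mean(0); u_,s_,vt=np.linalg.svd(W-ctr,full_matrices=False); d=vt[0]
        if d[0]<0: d=-d
        t=(W-ctr)@d; n_=(W-ctr)@np.array([-d[1],d[0]]); mid=ctr+np.array([-d[1],d[0]])*(n_.min()+n_.max())/2*0
        # the tail end: the end farther from the black cap
        cap=[]
        for e,sg in((t.min(),-1),(t.max(),1)):
            q=mid+d*(e+sg*20); u,v=w2px(c,(q[0],q[1],z+3),pose)
            u,v=int(round(u)),int(round(v)); cap.append(mx[v-2:v+3,u-2:u+3].mean() if 2<v<417 and 2<u<557 else 999)
        sg=1 if cap[1]<cap[0] else -1
        tail=mid+d*(t.min() if sg>0 else t.max()); C=tail+sg*d*70
        print('cand',C.round(1),'yaw',np.degrees(np.arctan2(d[1],d[0])).round(1),'L,S',round(L,1),round(S,1),'cap',sg,np.round(cap),'px',ce[i].round(0))
        if best is None or np.hypot(*(C-exp))<np.hypot(*(best[0]-exp)): best=(C,np.degrees(np.arctan2(d[1],d[0])))
    return best,c
E
python3 - <<'E'
from seg import *
deltas([(424,-94,150,12)])
look('w5.png',(424,-94))
E
```

```text
now [450.2 -60.4 330.2] yaw 0.3 t 10.8 w 0.647 F [0.2 0.2 0.1]
(424, -94, 150, 12) [-0.0261, 0.0334, 0.1802] [0.0002, 0.0017, -0.2038]
cand [ 568.1 -126.5] yaw 15.7 L,S 82.3 17.4 cap -1 [111. 999.] px [327.  52.]
cand [ 604.5 -307. ] yaw -1.3 L,S 80.0 18.8 cap 1 [115. 105.] px [465.  70.]
cand [ 540.  -194.6] yaw -6.9 L,S 81.4 17.9 cap -1 [121. 128.] px [385.  74.]
cand [436. -50.] yaw 86.6 L,S 37.4 12.0 cap -1 [ 91. 230.] px [242. 169.]
cand [ 366.4 -107.3] yaw 13.6 L,S 81.4 17.3 cap -1 [127. 156.] px [309. 197.]
cand [ 366.7 -196.5] yaw 15.3 L,S 81.4 17.8 cap -1 [121. 145.] px [367. 197.]
```

```bash
sed -i 's/sg=1 if cap\[1\]<cap\[0\] else -1/sg=1/; s/,.cap.,sg,np.round(cap)//' seg.py; echo ok
```

```text
ok
```

Emit:
play_rows(
  translation=[
    [-0.026,0.033,0.06],
    [-0.026,0.033,0.12],
    [-0.026,0.033,0.17],
    [-0.026,0.033,0.18],
    [-0.026,0.033,0.18],
    [-0.026,0.033,0.18],
  ],
  rotation=[
    [0,0.0017,-0.2],
    [0,0.0017,-0.2],
    [0,0.0017,-0.2],
    [0,0.0017,-0.2],
    [0,0.0017,-0.2],
    [0,0.0017,-0.2],
  ],
  gripper=[-0.3,-0.3,-0.3,-0.3,-0.3,-0.3],
  force=60,
)

```text
time_s: 11.62
eef_pos: [425.4, -93.9, 152.7]
ee_rot: [0.001, 0.995, 0.102, 0.002]
force: [-1.2, -0.4, 0.8]
grip_width: 0.649
grip_force: 0.0
```

Run:
```python
from seg import *
b,c=look('w6.png',(424,-94));print(b)
C,w=b
deltas([(C[0],C[1],2,w)])
```

```text
cand [ 598.4 -201.2] yaw -7.0 L,S 81.6 16.9 px [443.  51.]
cand [ 603.2 -292.6] yaw 11.6 L,S 46.5 19.1 px [550. 101.]
cand [424.5 -93. ] yaw 13.7 L,S 78.8 15.7 px [283. 224.]
cand [ 490.8 -334.4] yaw 27.1 L,S 56.6 17.0 px [552. 218.]
cand [ 427.6 -179.3] yaw 16.2 L,S 75.5 16.6 px [371. 238.]
cand [ 381.1 -169.8] yaw 34.1 L,S 63.8 16.0 px [360. 282.]
cand [355.6 -41.7] yaw -10.9 L,S 62.8 15.3 px [205. 282.]
cand [133.9 -24.6] yaw -76.0 L,S 59.4 17.6 px [144. 414.]
(array([424.53928512, -93.0290915 ]), np.float64(13.665762227146642))
now [425.2 -93.8 152.5] yaw 11.7 t 11.7 w 0.651 F [0.3 0.1 0.6]
(np.float64(424.5392851206873), np.float64(-93.02909150353926), 2, np.float64(13.665762227146642)) [-0.001, -0.0013, 0.1505] [0.0031, -0.0035, -0.0347]
```

Emit:
play_rows(
  translation=[
    [-0.001,-0.001,0.05],
    [-0.001,-0.001,0.1],
    [-0.001,-0.001,0.13],
    [-0.001,-0.001,0.147],
    [-0.001,-0.001,0.147],
    [-0.001,-0.001,0.147],
    [-0.001,-0.001,0.147],
    [-0.001,-0.001,0.147],
    [-0.001,-0.001,0.147],
    [-0.001,-0.001,0.147],
  ],
  rotation=[
    [0.002,-0.002,-0.03],
    [0.002,-0.002,-0.03],
    [0.002,-0.002,-0.03],
    [0.002,-0.002,-0.03],
    [0.002,-0.002,-0.03],
    [0.002,-0.002,-0.03],
    [0.002,-0.002,-0.03],
    [0.002,-0.002,-0.03],
    [0.002,-0.002,-0.03],
    [0.002,-0.002,-0.03],
  ],
  gripper=[-0.3,-0.3,-0.3,-0.3,-0.3,1,1,1,1,1],
  force=60,
)

```text
time_s: 12.92
eef_pos: [423.8, -93.0, 4.7]
ee_rot: [-0.0, 0.993, 0.116, 0.0]
force: [-2.4, 0.0, 8.5]
grip_width: 0.127
grip_force: 58.7
```

```bash
cat >> h.py <<'E'
def place(k,c=(475.7,76.3),a=3.09):
    a=np.radians(a); l=(k-2)*42; return c[0]-np.sin(a)*l, c[1]+np.cos(a)*l
E
python3 - <<'E'
from h import *
x,y=place(0);print(x,y)
deltas([(424.5,-93,100,13),(x,y,90,3.1),(x,y,55,3.1)])
E
```

```text
480.22798090942416 -7.577871866684191
now [423.8 -93.    4.7] yaw 13.4 t 12.9 w 0.127 F [-2.4  0.   8.5]
(424.5, -93, 100, 13) [0.0007, 0.0002, -0.0953] [-0.0, -0.0002, 0.0066]
(np.float64(480.22798090942416), np.float64(-7.577871866684191), 90, 3.1) [0.0747, -0.07, -0.0853] [-0.0001, -0.0002, 0.1794]
(np.float64(480.22798090942416), np.float64(-7.577871866684191), 55, 3.1) [0.0747, -0.07, -0.0503] [-0.0001, -0.0002, 0.1794]
```

Emit:
play_rows(
  translation=[
    [0.001,0,-0.03],
    [0.001,0,-0.085],
    [0.037,-0.035,-0.085],
    [0.075,-0.07,-0.085],
    [0.075,-0.07,-0.085],
    [0.075,-0.07,-0.085],
    [0.075,-0.07,-0.06],
    [0.075,-0.07,-0.04],
    [0.075,-0.07,-0.04],
  ],
  rotation=[
    [0,0,0],
    [0,0,0],
    [0,0,0.09],
    [0,0,0.18],
    [0,0,0.18],
    [0,0,0.18],
    [0,0,0.18],
    [0,0,0.18],
    [0,0,0.18],
  ],
  gripper=[1,1,1,1,1,1,1,1,1],
  force=80,
)

```text
time_s: 14.05
eef_pos: [478.9, -8.1, 43.0]
ee_rot: [-0.001, 1.0, 0.026, -0.002]
force: [0.5, 0.8, -0.2]
grip_width: 0.111
grip_force: 80.0
```

Run:
```python
from h import *
x,y=place(0)
deltas([(x,y,18,3.1)]);s=tool()[2];print(s['grip_force'],s['wrist_torque'])
c=save('wrist','w7.png');cv2.imwrite('pics/w7c.png',c['pixels'][:,:,::-1])
```

```text
now [478.9  -8.1  43. ] yaw 3.0 t 14.1 w 0.111 F [ 0.5  0.8 -0.2]
(np.float64(480.22798090942416), np.float64(-7.577871866684191), 18, 3.1) [0.0014, -0.0004, 0.025] [-0.0018, 0.0039, -0.002]
79.9651475250721 [-0.02996886  0.04699047  0.02567115]
```

View pics/w7.png

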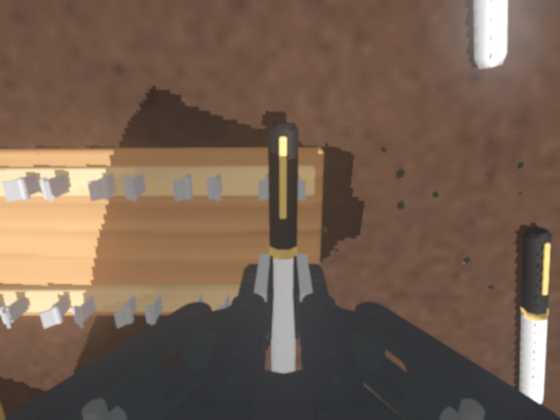

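The pen is gripped square and sits over the end place; the clip pair is at about (264..300,187) and the pen at column 283. I'll press down.

Emit:
play_rows(
  translation=[
    [0.001,-0.001,0.007],
    [0.001,-0.001,0.012],
    [0.001,-0.001,0.016],
    [0.001,-0.001,0.02],
    [0.001,-0.001,0.024],
    [0.001,-0.001,0.026],
    [0.001,-0.001,0.026],
  ],
  rotation=[
    [0,0,0],
    [0,0,0],
    [0,0,0],
    [0,0,0],
    [0,0,0],
    [0,0,0],
    [0,0,0],
  ],
  gripper=[1,1,1,1,1,1,1],
)

```text
time_s: 14.98
eef_pos: [481.5, -6.5, 21.8]
ee_rot: [0.0, 1.0, 0.027, -0.0]
force: [-20.0, -0.1, 58.1]
grip_width: 0.116
grip_force: 87.5
```

Run:
```python
from h import *
deltas([]);s=tool()[2];print(s['grip_force'],s['wrist_torque'])
```

```text
now [481.5  -6.5  21.8] yaw 3.1 t 15.0 w 0.116 F [-20.   -0.1  58.1]
87.49807745218277 [ 1.86836262e-01  3.38087728e+00 -3.10349201e-03]
```

Emit:
play_rows(
  translation=[
    [0,0,-0.004],
    [0,0,-0.004],
    [0,0,-0.004],
    [0,0,-0.004],
    [0,0,-0.03],
    [0,0,-0.06],
    [0,0,-0.06],
  ],
  rotation=[
    [0,0,0],
    [0,0,0],
    [0,0,0],
    [0,0,0],
    [0,0,0],
    [0,0,0],
    [0,0,0],
  ],
  gripper=[1,0.5,0.3,0.3,0.3,0.3,0.3],
)

```text
time_s: 15.85
eef_pos: [482.0, -6.4, 79.2]
ee_rot: [-0.0, 1.0, 0.027, 0.001]
force: [0.2, -0.2, -0.4]
grip_width: 0.35
grip_force: 0.0
```

Run:
```python
from h import *
deltas([(480,-7,32,3),(425,-180,150,15)])
c=save('wrist','w8.png');s=save('scene','s3.png')
a=cv2.resize(c['pixels'][60:360,150:430],(430,460));b=cv2.resize(s['pixels'][170:220,220:300],(370,231));b=cv2.copyMakeBorder(b,0,229,0,0,0)
cv2.imwrite('pics/c8.png',np.hstack([a,b])[:,:,::-1])
```

```text
now [482.   -6.4  79.2] yaw 3.1 t 15.8 w 0.35 F [ 0.2 -0.2 -0.4]
(480, -7, 32, 3) [-0.0021, 0.0005, 0.0472] [-0.0, -0.0021, 0.001]
(425, -180, 150, 15) [-0.0661, 0.1703, -0.071] [0.0002, -0.0021, -0.2084]
```

View pics/c8.png

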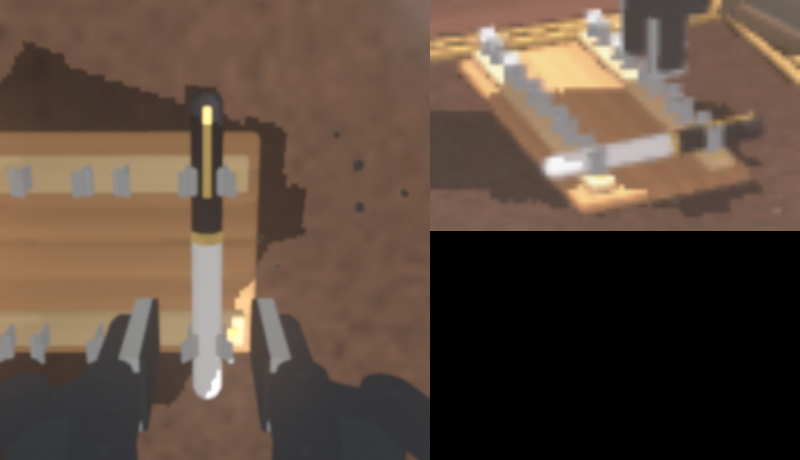

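The pen is seated in both clips of the end place, clip tops closed over its sides. Next is the pen near (427,-180).

Emit:
play_rows(
  translation=[
    [-0.02,0.05,-0.05],
    [-0.04,0.1,-0.071],
    [-0.066,0.15,-0.071],
    [-0.066,0.17,-0.071],
    [-0.066,0.17,-0.071],
    [-0.066,0.17,-0.071],
    [-0.066,0.17,-0.071],
  ],
  rotation=[
    [0,0,-0.1],
    [0,0,-0.2],
    [0,0,-0.21],
    [0,0,-0.21],
    [0,0,-0.21],
    [0,0,-0.21],
    [0,0,-0.21],
  ],
  gripper=[-0.3,-0.3,-0.3,-0.3,-0.3,-0.3,-0.3],
)

```text
time_s: 16.82
eef_pos: [424.5, -178.4, 148.3]
ee_rot: [-0.001, 0.991, 0.132, -0.001]
force: [0.1, 0.5, -0.4]
grip_width: 0.653
grip_force: 0.0
```

Run:
```python
from seg import *
b,c=look('w9.png',(427,-180))
C,w=b
deltas([(C[0],C[1],3.5,w)])
```

```text
cand [ 598.6 -202.3] yaw -7.7 L,S 66.7 15.2 px [352.  40.]
cand [ 604.8 -306.8] yaw -1.5 L,S 81.0 17.2 px [485.  60.]
cand [ 425.  -180.9] yaw 15.2 L,S 78.0 14.8 px [287. 225.]
cand [ 353.4 -130.3] yaw -7.2 L,S 62.0 14.4 px [205. 283.]
cand [ 387.4 -253.3] yaw 37.8 L,S 60.4 13.9 px [360. 282.]
now [ 424.5 -178.6  148.4] yaw 15.2 t 16.9 w 0.65 F [-0.6  0.8 -0.2]
(np.float64(425.0136590802307), np.float64(-180.9297140134638), 3.5, np.float64(15.213889441394329)) [0.0001, 0.0027, 0.1449] [-0.0017, 0.0013, -0.0006]
```

Emit:
play_rows(
  translation=[
    [0,0.003,0.05],
    [0,0.003,0.1],
    [0,0.003,0.13],
    [0,0.003,0.145],
    [0,0.003,0.145],
    [0,0.003,0.145],
    [0,0.003,0.145],
    [0,0.003,0.145],
    [0,0.003,0.145],
    [0,0.003,0.145],
  ],
  rotation=[
    [0,0,0],
    [0,0,0],
    [0,0,0],
    [0,0,0],
    [0,0,0],
    [0,0,0],
    [0,0,0],
    [0,0,0],
    [0,0,0],
    [0,0,0],
  ],
  gripper=[-0.3,-0.3,-0.3,-0.3,-0.3,1,1,1,1,1],
  force=60,
)

```text
time_s: 18.12
eef_pos: [425.3, -182.7, 4.6]
ee_rot: [-0.0, 0.991, 0.131, -0.0]
force: [-1.9, 1.4, 7.3]
grip_width: 0.122
grip_force: 58.7
```

Run:
```python
from h import *
x,y=place(1,(476.2,77.));print(x,y)
deltas([(425,-181,90,15),(x,y,90,3.1),(x,y,42,3.1)])
```

```text
478.4639904547121 35.061064066657906
now [ 425.3 -182.7    4.6] yaw 15.1 t 18.1 w 0.122 F [-1.9  1.4  7.3]
(425, -181, 90, 15) [0.0001, -0.0017, -0.0854] [-0.0001, 0.0001, 0.0015]
(np.float64(478.4639904547121), np.float64(35.061064066657906), 90, 3.1) [0.108, -0.1964, -0.0854] [-0.0001, 0.0001, 0.2092]
(np.float64(478.4639904547121), np.float64(35.061064066657906), 42, 3.1) [0.108, -0.1964, -0.0374] [-0.0001, 0.0001, 0.2092]
```

Emit:
play_rows(
  translation=[
    [0,0,-0.03],
    [0,0,-0.088],
    [0.03,-0.05,-0.088],
    [0.06,-0.1,-0.088],
    [0.09,-0.15,-0.088],
    [0.108,-0.196,-0.088],
    [0.108,-0.196,-0.088],
    [0.108,-0.196,-0.088],
    [0.108,-0.196,-0.06],
    [0.108,-0.196,-0.04],
  ],
  rotation=[
    [0,0,0],
    [0,0,0],
    [0,0,0.1],
    [0,0,0.209],
    [0,0,0.209],
    [0,0,0.209],
    [0,0,0.209],
    [0,0,0.209],
    [0,0,0.209],
    [0,0,0.209],
  ],
  gripper=[1,1,1,1,1,1,1,1,1,1],
  force=80,
)

```text
time_s: 19.38
eef_pos: [478.1, 33.5, 43.1]
ee_rot: [-0.0, 1.0, 0.026, -0.001]
force: [-0.9, 0.8, -0.7]
grip_width: 0.109
grip_force: 80.1
```

Run:
```python
from h import *
deltas([(478.5,35.1,22,3.1)])
c=save('wrist','w10.png')
```

```text
now [478.1  33.5  43.1] yaw 3.0 t 19.4 w 0.109 F [-0.9  0.8 -0.7]
(478.5, 35.1, 22, 3.1) [0.0005, -0.0015, 0.0211] [-0.0009, 0.0013, -0.002]
```

Emit:
play_rows(
  translation=[
    [0.0005,-0.0015,0.007],
    [0.0005,-0.0015,0.012],
    [0.0005,-0.0015,0.016],
    [0.0005,-0.0015,0.02],
    [0.0005,-0.0015,0.023],
    [0.0005,-0.0015,0.024],
    [0.0005,-0.0015,0.024],
  ],
  rotation=[
    [0,0,0],
    [0,0,0],
    [0,0,0],
    [0,0,0],
    [0,0,0],
    [0,0,0],
    [0,0,0],
  ],
  gripper=[1,1,1,1,1,1,1],
)

```text
time_s: 20.3
eef_pos: [479.0, 36.1, 21.9]
ee_rot: [-0.0, 1.0, 0.027, -0.0]
force: [-9.8, -3.0, 29.1]
grip_width: 0.112
grip_force: 83.9
```

Emit:
play_rows(
  translation=[
    [0,0,-0.003],
    [0,0,-0.003],
    [0,0,-0.003],
    [0,0,-0.003],
    [0,0,-0.03],
    [0,0,-0.09],
    [0,0,-0.09],
  ],
  rotation=[
    [0,0,0],
    [0,0,0],
    [0,0,0],
    [0,0,0],
    [0,0,0],
    [0,0,0],
    [0,0,0],
  ],
  gripper=[1,0.5,0.3,0.3,0.3,0.3,0.3],
)

```text
time_s: 21.18
eef_pos: [480.7, 36.3, 113.3]
ee_rot: [0.0, 1.0, 0.027, 0.003]
force: [0.3, -0.0, -1.3]
grip_width: 0.351
grip_force: 0.0
```

Emit:
play_rows(
  translation=[
    [0.025,0.06,-0.04],
    [0.05,0.12,-0.04],
    [0.08,0.18,-0.04],
    [0.1,0.23,-0.04],
    [0.107,0.243,-0.04],
    [0.107,0.243,-0.04],
    [0.107,0.243,-0.04],
    [0.107,0.243,-0.04],
  ],
  rotation=[
    [0,0,0.1],
    [0,0,0.175],
    [0,0,0.175],
    [0,0,0.175],
    [0,0,0.175],
    [0,0,0.175],
    [0,0,0.175],
    [0,0,0.175],
  ],
  gripper=[-0.3,-0.3,-0.3,-0.3,-0.3,-0.3,-0.3,-0.3],
)

```text
time_s: 22.18
eef_pos: [598.6, -199.4, 149.4]
ee_rot: [-0.001, 0.998, -0.06, -0.001]
force: [-0.1, 0.1, 0.0]
grip_width: 0.648
grip_force: 0.0
```

Run:
```python
from seg import *
b,c=look('w11.png',(599,-202))
C,w=b
deltas([(C[0],C[1],3.5,w)])
```

```text
cand [ 759.5 -116.2] yaw 88.2 L,S 63.4 7.0 px [200.   5.]
cand [717.5 -21.8] yaw -36.9 L,S 43.6 16.9 px [ 38. 135.]
cand [649.3 -93.4] yaw 14.8 L,S 79.9 17.1 px [174. 182.]
cand [ 603.9 -306.9] yaw -1.0 L,S 80.0 16.4 px [400. 203.]
cand [ 598.4 -201.9] yaw -7.1 L,S 79.1 15.5 px [286. 223.]
cand [ 549.4 -127.7] yaw -29.4 L,S 62.9 15.2 px [205. 282.]
cand [ 533.8 -255.8] yaw 15.9 L,S 63.2 15.9 px [360. 282.]
cand [516.   53.8] yaw -73.7 L,S 42.2 18.4 px [ 14. 314.]
now [ 598.6 -199.5  149.5] yaw -6.9 t 22.2 w 0.645 F [ 0.7  0.2 -0.6]
(np.float64(598.3812392777281), np.float64(-201.8958727366065), 3.5, np.float64(-7.145758098324544)) [0.0002, 0.0026, 0.146] [-0.0009, 0.0015, 0.0051]
```

Emit:
play_rows(
  translation=[
    [0,0.003,0.05],
    [0,0.003,0.1],
    [0,0.003,0.13],
    [0,0.003,0.146],
    [0,0.003,0.146],
    [0,0.003,0.146],
    [0,0.003,0.146],
    [0,0.003,0.146],
    [0,0.003,0.146],
    [0,0.003,0.146],
  ],
  rotation=[
    [0,0,0.005],
    [0,0,0.005],
    [0,0,0.005],
    [0,0,0.005],
    [0,0,0.005],
    [0,0,0.005],
    [0,0,0.005],
    [0,0,0.005],
    [0,0,0.005],
    [0,0,0.005],
  ],
  gripper=[-0.3,-0.3,-0.3,-0.3,-0.3,1,1,1,1,1],
  force=60,
)

```text
time_s: 23.48
eef_pos: [598.7, -203.6, 4.6]
ee_rot: [-0.0, 0.998, -0.063, 0.0]
force: [-1.8, -0.3, 6.2]
grip_width: 0.124
grip_force: 58.9
```

Run:
```python
from h import *
x,y=place(2,(476.2,77.2));print(x,y)
deltas([(x,y,90,3.1),(x,y,43,3.1)])
```

```text
476.2 77.2
now [ 598.7 -203.6    4.6] yaw -7.2 t 23.5 w 0.124 F [-1.8 -0.3  6.2]
(np.float64(476.2), np.float64(77.2), 90, 3.1) [-0.1567, -0.2632, -0.0854] [-0.0, -0.0002, -0.1798]
(np.float64(476.2), np.float64(77.2), 43, 3.1) [-0.1568, -0.2632, -0.0384] [-0.0, -0.0002, -0.1798]
```

Emit:
play_rows(
  translation=[
    [0,0,-0.03],
    [0,0,-0.088],
    [-0.03,-0.05,-0.088],
    [-0.06,-0.1,-0.088],
    [-0.09,-0.15,-0.088],
    [-0.12,-0.2,-0.088],
    [-0.15,-0.25,-0.088],
    [-0.157,-0.264,-0.088],
    [-0.157,-0.264,-0.088],
    [-0.157,-0.264,-0.07],
  ],
  rotation=[
    [0,0,0],
    [0,0,0],
    [0,0,-0.1],
    [0,0,-0.18],
    [0,0,-0.18],
    [0,0,-0.18],
    [0,0,-0.18],
    [0,0,-0.18],
    [0,0,-0.18],
    [0,0,-0.18],
  ],
  gripper=[1,1,1,1,1,1,1,1,1,1],
  force=80,
)

```text
time_s: 24.72
eef_pos: [477.3, 77.0, 74.6]
ee_rot: [-0.0, 1.0, 0.027, 0.001]
force: [0.8, -0.1, -0.7]
grip_width: 0.113
grip_force: 79.9
```

Emit:
play_rows(
  translation=[
    [0,0,0.015],
    [0,0,0.03],
    [0,0,0.03],
  ],
  rotation=[
    [0,0,0],
    [0,0,0],
    [0,0,0],
  ],
  gripper=[1,1,1],
)

```text
time_s: 25.1
eef_pos: [475.2, 77.9, 42.7]
ee_rot: [-0.001, 1.0, 0.027, -0.002]
force: [-0.3, 0.6, -0.3]
grip_width: 0.112
grip_force: 79.9
```

Run:
```python
from h import *
deltas([(476.7,77.5,20,3.1)])
```

```text
now [475.2  77.9  42.7] yaw 3.1 t 25.1 w 0.112 F [-0.3  0.6 -0.3]
(476.7, 77.5, 20, 3.1) [0.0016, 0.0005, 0.0227] [-0.0013, 0.0036, -0.0004]
```

Emit:
play_rows(
  translation=[
    [0.001,0,0.007],
    [0.001,0,0.012],
    [0.001,0,0.016],
    [0.001,0,0.02],
    [0.001,0,0.023],
    [0.001,0,0.024],
    [0.001,0,0.024],
  ],
  rotation=[
    [0,0,0],
    [0,0,0],
    [0,0,0],
    [0,0,0],
    [0,0,0],
    [0,0,0],
    [0,0,0],
  ],
  gripper=[1,1,1,1,1,1,1],
)

```text
time_s: 25.98
eef_pos: [476.9, 78.1, 21.8]
ee_rot: [-0.0, 1.0, 0.027, -0.0]
force: [-8.9, -3.7, 28.9]
grip_width: 0.11
grip_force: 83.7
```

Emit:
play_rows(
  translation=[
    [0,0,-0.003],
    [0,0,-0.003],
    [0,0,-0.003],
    [0,0,-0.003],
    [0,0,-0.03],
    [0,0,-0.09],
    [0,0,-0.09],
  ],
  rotation=[
    [0,0,0],
    [0,0,0],
    [0,0,0],
    [0,0,0],
    [0,0,0],
    [0,0,0],
    [0,0,0],
  ],
  gripper=[1,0.5,0.3,0.3,0.3,0.3,0.3],
)

```text
time_s: 26.85
eef_pos: [478.7, 78.3, 113.4]
ee_rot: [-0.0, 1.0, 0.027, 0.003]
force: [-0.1, -0.8, -1.1]
grip_width: 0.347
grip_force: 0.0
```

Emit:
play_rows(
  translation=[
    [0.015,0.058,-0.04],
    [0.03,0.116,-0.04],
    [0.045,0.174,-0.04],
    [0.06,0.232,-0.04],
    [0.08,0.29,-0.04],
    [0.1,0.35,-0.04],
    [0.107,0.391,-0.04],
    [0.107,0.391,-0.04],
    [0.107,0.391,-0.04],
    [0.107,0.391,-0.04],
  ],
  rotation=[
    [0,0,0.07],
    [0,0,0.07],
    [0,0,0.07],
    [0,0,0.07],
    [0,0,0.07],
    [0,0,0.07],
    [0,0,0.07],
    [0,0,0.07],
    [0,0,0.07],
    [0,0,0.07],
  ],
  gripper=[-0.3,-0.3,-0.3,-0.3,-0.3,-0.3,-0.3,-0.3,-0.3,-0.3],
)

```text
time_s: 28.1
eef_pos: [604.9, -305.2, 149.2]
ee_rot: [-0.001, 1.0, -0.007, -0.001]
force: [-0.5, -0.3, -0.1]
grip_width: 0.651
grip_force: 0.0
```

Run:
```python
from seg import *
b,c=look('w12.png',(604,-307))
C,w=b
deltas([(C[0],C[1],3.5,w)])
```

```text
cand [ 762.3 -185.9] yaw 88.9 L,S 104.1 3.4 px [151.   2.]
cand [649.3 -94.5] yaw 15.0 L,S 81.0 22.3 px [ 61. 180.]
cand [ 604.  -307.5] yaw -1.0 L,S 79.2 15.7 px [286. 224.]
cand [ 546.2 -368. ] yaw 21.9 L,S 64.9 16.5 px [360. 282.]
cand [ 548.5 -239.4] yaw -23.8 L,S 63.3 15.6 px [205. 282.]
cand [ 479.4 -355.8] yaw 12.1 L,S 84.9 26.7 px [338. 330.]
cand [455.3  -1.9] yaw -11.5 L,S 86.8 22.9 px [  8. 356.]
now [ 604.9 -305.3  149.4] yaw -0.8 t 28.1 w 0.649 F [-0.   0.1  0.3]
(np.float64(604.0025515705279), np.float64(-307.5460011476914), 3.5, np.float64(-1.034739920597797)) [-0.0007, 0.0025, 0.1459] [-0.0011, 0.0014, 0.0037]
```

Emit:
play_rows(
  translation=[
    [-0.001,0.002,0.05],
    [-0.001,0.002,0.1],
    [-0.001,0.002,0.13],
    [-0.001,0.002,0.146],
    [-0.001,0.002,0.146],
    [-0.001,0.002,0.146],
    [-0.001,0.002,0.146],
    [-0.001,0.002,0.146],
    [-0.001,0.002,0.146],
    [-0.001,0.002,0.146],
  ],
  rotation=[
    [0,0,0.004],
    [0,0,0.004],
    [0,0,0.004],
    [0,0,0.004],
    [0,0,0.004],
    [0,0,0.004],
    [0,0,0.004],
    [0,0,0.004],
    [0,0,0.004],
    [0,0,0.004],
  ],
  gripper=[-0.3,-0.3,-0.3,-0.3,-0.3,1,1,1,1,1],
  force=60,
)

```text
time_s: 29.4
eef_pos: [604.1, -308.6, 4.6]
ee_rot: [0.0, 1.0, -0.01, 0.0]
force: [-1.0, 1.1, 6.9]
grip_width: 0.126
grip_force: 59.0
```

Run:
```python
from h import *
x,y=place(3,(476.6,77.7));print(x,y)
deltas([(x,y,90,3.1),(x,y,43,3.1)])
```

```text
474.33600954528794 119.6389359333421
now [ 604.1 -308.6    4.6] yaw -1.1 t 29.4 w 0.126 F [-1.   1.1  6.9]
(np.float64(474.33600954528794), np.float64(119.6389359333421), 90, 3.1) [-0.1382, -0.4256, -0.0855] [0.0002, -0.0002, -0.0739]
(np.float64(474.33600954528794), np.float64(119.6389359333421), 43, 3.1) [-0.1382, -0.4256, -0.0385] [0.0002, -0.0002, -0.0739]
```

Emit:
play_rows(
  translation=[
    [0,0,-0.03],
    [0,0,-0.088],
    [-0.018,-0.055,-0.088],
    [-0.036,-0.11,-0.088],
    [-0.054,-0.166,-0.088],
    [-0.072,-0.222,-0.088],
    [-0.09,-0.278,-0.088],
    [-0.108,-0.333,-0.088],
    [-0.126,-0.388,-0.088],
    [-0.138,-0.426,-0.088],
  ],
  rotation=[
    [0,0,0],
    [0,0,0],
    [0,0,-0.074],
    [0,0,-0.074],
    [0,0,-0.074],
    [0,0,-0.074],
    [0,0,-0.074],
    [0,0,-0.074],
    [0,0,-0.074],
    [0,0,-0.074],
  ],
  gripper=[1,1,1,1,1,1,1,1,1,1],
  force=80,
)

```text
time_s: 30.65
eef_pos: [473.2, 122.3, 92.2]
ee_rot: [-0.001, 1.0, 0.028, -0.0]
force: [1.0, 0.3, -0.0]
grip_width: 0.113
grip_force: 79.6
```

Emit:
play_rows(
  translation=[
    [0,0,0],
    [0,0,0],
    [0,0,0.02],
    [0,0,0.035],
    [0,0,0.048],
    [0,0,0.048],
  ],
  rotation=[
    [0,0,0],
    [0,0,0],
    [0,0,0],
    [0,0,0],
    [0,0,0],
    [0,0,0],
  ],
  gripper=[1,1,1,1,1,1],
)

```text
time_s: 31.4
eef_pos: [473.7, 120.0, 43.0]
ee_rot: [-0.001, 1.0, 0.027, -0.002]
force: [-0.7, -0.5, -0.4]
grip_width: 0.114
grip_force: 79.6
```

Run:
```python
from h import *
deltas([(474.4,119.7,20,3.1)])
```

```text
now [473.7 120.   43. ] yaw 3.1 t 31.4 w 0.114 F [-0.7 -0.5 -0.4]
(474.4, 119.7, 20, 3.1) [0.0007, 0.0004, 0.023] [-0.0011, 0.0031, -0.0003]
```

Emit:
play_rows(
  translation=[
    [0.001,0,0.007],
    [0.001,0,0.012],
    [0.001,0,0.016],
    [0.001,0,0.02],
    [0.001,0,0.023],
    [0.001,0,0.024],
    [0.001,0,0.024],
  ],
  rotation=[
    [0,0,0],
    [0,0,0],
    [0,0,0],
    [0,0,0],
    [0,0,0],
    [0,0,0],
    [0,0,0],
  ],
  gripper=[1,1,1,1,1,1,1],
)

```text
time_s: 32.28
eef_pos: [475.3, 120.2, 21.8]
ee_rot: [-0.0, 1.0, 0.027, -0.0]
force: [-9.1, -5.0, 29.4]
grip_width: 0.113
grip_force: 83.5
```

Emit:
play_rows(
  translation=[
    [0,0,-0.003],
    [0,0,-0.003],
    [0,0,-0.003],
    [0,0,-0.003],
    [0,0,-0.03],
    [0,0,-0.09],
    [0,0,-0.09],
  ],
  rotation=[
    [0,0,0],
    [0,0,0],
    [0,0,0],
    [0,0,0],
    [0,0,0],
    [0,0,0],
    [0,0,0],
  ],
  gripper=[1,0.5,0.3,0.3,0.3,0.3,0.3],
)

```text
time_s: 33.15
eef_pos: [477.2, 120.6, 113.5]
ee_rot: [-0.001, 1.0, 0.027, 0.003]
force: [0.2, -0.4, -0.7]
grip_width: 0.35
grip_force: 0.0
```

Emit:
play_rows(
  translation=[
    [0.03,0.045,-0.04],
    [0.06,0.09,-0.04],
    [0.09,0.135,-0.04],
    [0.12,0.18,-0.04],
    [0.158,0.225,-0.04],
    [0.158,0.225,-0.04],
    [0.158,0.225,-0.04],
    [0.158,0.225,-0.04],
  ],
  rotation=[
    [0,0,-0.1],
    [0,0,-0.208],
    [0,0,-0.208],
    [0,0,-0.208],
    [0,0,-0.208],
    [0,0,-0.208],
    [0,0,-0.208],
    [0,0,-0.208],
  ],
  gripper=[-0.3,-0.3,-0.3,-0.3,-0.3,-0.3,-0.3,-0.3],
)

```text
time_s: 34.15
eef_pos: [644.7, -94.6, 149.4]
ee_rot: [-0.001, 0.991, 0.131, -0.001]
force: [-0.5, 0.4, 0.2]
grip_width: 0.647
grip_force: 0.0
```

Run:
```python
from seg import *
b,c=look('w13.png',(649,-94))
C,w=b
deltas([(C[0],C[1],3.5,w)])
```

```text
cand [796.5 -98.2] yaw -83.5 L,S 103.7 16.4 px [320.  13.]
cand [ 802. -203.] yaw -83.7 L,S 47.6 15.5 px [408.  37.]
cand [ 796.9 -247. ] yaw -87.3 L,S 71.2 16.3 px [473.  60.]
cand [712.2 -35. ] yaw -29.0 L,S 47.4 18.2 px [202. 143.]
cand [649.  -92.5] yaw 14.7 L,S 78.3 14.8 px [283. 220.]
cand [572.4 -46.4] yaw -7.6 L,S 62.9 15.6 px [205. 282.]
cand [ 605.9 -170.9] yaw 37.7 L,S 63.2 15.9 px [360. 282.]
cand [471.9  80.4] yaw -10.0 L,S 71.2 24.1 px [ 73. 329.]
now [644.8 -94.7 149.7] yaw 15.1 t 34.2 w 0.653 F [-0.5 -1.3 -0.2]
(np.float64(649.0119100987868), np.float64(-92.51836243820094), 3.5, np.float64(14.68924099945735)) [0.0048, -0.0008, 0.1462] [-0.0013, 0.001, 0.0072]
```

View pics/w13.png

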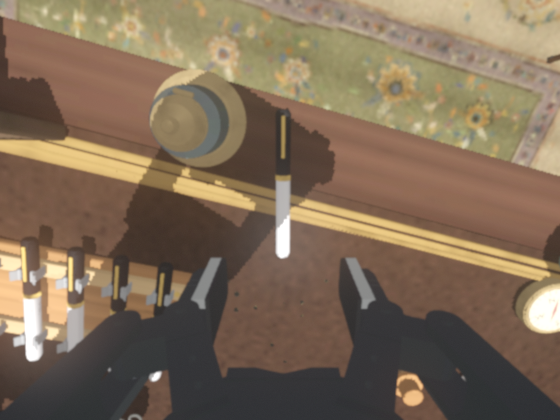

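The last pen lies at about (283,180), straddling the gold strip near a domed ornament at (200,118). The four placed pens show at lower left. I'll narrow the gripper for clearance.

Emit:
play_rows(
  translation=[
    [0.004,-0.001,0.03],
    [0.004,-0.001,0.06],
    [0.004,-0.001,0.1],
    [0.004,-0.001,0.13],
    [0.004,-0.001,0.146],
    [0.004,-0.001,0.146],
    [0.004,-0.001,0.146],
    [0.004,-0.001,0.146],
    [0.004,-0.001,0.146],
    [0.004,-0.001,0.146],
  ],
  rotation=[
    [0,0,0.007],
    [0,0,0.007],
    [0,0,0.007],
    [0,0,0.007],
    [0,0,0.007],
    [0,0,0.007],
    [0,0,0.007],
    [0,0,0.007],
    [0,0,0.007],
    [0,0,0.007],
  ],
  gripper=[0.1,0.1,0.1,0.1,0.1,0.1,1,1,1,1],
  force=60,
)

```text
time_s: 35.45
eef_pos: [649.4, -93.8, 5.1]
ee_rot: [-0.0, 0.992, 0.127, 0.001]
force: [-1.8, -0.1, 6.6]
grip_width: 0.119
grip_force: 58.9
```

Run:
```python
from h import *
x,y=place(4,(476.8,78.0));print(x,y)
deltas([(x,y,90,3.1),(x,y,43,3.1)])
```

```text
472.27201909057584 161.8778718666842
now [649.4 -93.8   5.1] yaw 14.6 t 35.5 w 0.119 F [-1.8 -0.1  6.6]
(np.float64(472.27201909057584), np.float64(161.8778718666842), 90, 3.1) [-0.1067, -0.2921, -0.085] [-0.0001, -0.0011, 0.2013]
(np.float64(472.27201909057584), np.float64(161.8778718666842), 43, 3.1) [-0.1067, -0.2922, -0.038] [-0.0001, -0.0011, 0.2013]
```

Emit:
play_rows(
  translation=[
    [0,0,-0.04],
    [0,0,-0.1],
    [-0.06,0,-0.11],
    [-0.107,-0.03,-0.11],
    [-0.107,-0.09,-0.11],
    [-0.107,-0.15,-0.11],
    [-0.107,-0.21,-0.1],
    [-0.107,-0.27,-0.09],
    [-0.107,-0.292,-0.088],
    [-0.107,-0.292,-0.088],
  ],
  rotation=[
    [0,0,0],
    [0,0,0],
    [0,0,0],
    [0,0,0.1],
    [0,0,0.2],
    [0,0,0.201],
    [0,0,0.201],
    [0,0,0.201],
    [0,0,0.201],
    [0,0,0.201],
  ],
  gripper=[1,1,1,1,1,1,1,1,1,1],
  force=80,
)

```text
time_s: 36.7
eef_pos: [471.1, 162.9, 92.2]
ee_rot: [-0.001, 1.0, 0.028, -0.0]
force: [0.2, -1.2, -0.2]
grip_width: 0.109
grip_force: 79.8
```

Emit:
play_rows(
  translation=[
    [0,0,0],
    [0,0,0.02],
    [0,0,0.035],
    [0,0,0.048],
    [0,0,0.048],
  ],
  rotation=[
    [0,0,0],
    [0,0,0],
    [0,0,0],
    [0,0,0],
    [0,0,0],
  ],
  gripper=[1,1,1,1,1],
)

```text
time_s: 37.33
eef_pos: [471.0, 161.5, 43.1]
ee_rot: [-0.0, 1.0, 0.027, -0.002]
force: [-0.7, -0.8, 0.8]
grip_width: 0.112
grip_force: 79.8
```

Run:
```python
from h import *
deltas([(472.4,162,20,3.1)])
```

```text
now [471.  161.5  43.1] yaw 3.1 t 37.3 w 0.112 F [-0.7 -0.8  0.8]
(472.4, 162, 20, 3.1) [0.0015, -0.0004, 0.0231] [-0.0009, 0.0031, -0.0002]
```

Emit:
play_rows(
  translation=[
    [0.001,0,0.007],
    [0.001,0,0.012],
    [0.001,0,0.016],
    [0.001,0,0.02],
    [0.001,0,0.023],
    [0.001,0,0.024],
    [0.001,0,0.024],
  ],
  rotation=[
    [0,0,0],
    [0,0,0],
    [0,0,0],
    [0,0,0],
    [0,0,0],
    [0,0,0],
    [0,0,0],
  ],
  gripper=[1,1,1,1,1,1,1],
)

```text
time_s: 38.2
eef_pos: [472.6, 161.8, 22.2]
ee_rot: [-0.0, 1.0, 0.027, -0.0]
force: [-10.7, -5.2, 33.0]
grip_width: 0.113
grip_force: 84.1
```

Emit:
play_rows(
  translation=[
    [0,0,-0.003],
    [0,0,-0.003],
    [0,0,-0.003],
    [0,0,-0.003],
    [0,0,-0.03],
    [0,0,-0.09],
    [-0.04,0.04,-0.14],
    [-0.08,0.08,-0.18],
    [-0.08,0.08,-0.18],
    [-0.08,0.08,-0.18],
  ],
  rotation=[
    [0,0,0],
    [0,0,0],
    [0,0,0],
    [0,0,0],
    [0,0,0],
    [0,0,0],
    [0,0,0],
    [0,0,0],
    [0,0,0],
    [0,0,0],
  ],
  gripper=[1,0.5,0.3,0.3,0.3,0.3,0.3,0.3,0.3,0.3],
)

```text
time_s: 39.45
eef_pos: [397.2, 77.2, 200.7]
ee_rot: [-0.0, 1.0, 0.026, 0.0]
force: [0.5, 0.0, 0.9]
grip_width: 0.35
grip_force: 0.0
```

Run:
```python
from h import *
deltas([])
c=save('wrist','w14.png');s=save('scene','s4.png');t=save('top','t4.png')
a=cv2.resize(c['pixels'][0:240,:],(800,343))
b=np.hstack([cv2.resize(s['pixels'][165:325,210:420],(337,257)),cv2.resize(t['pixels'][120:320,140:440],(463,257))])
cv2.imwrite('pics/c14.png',np.vstack([a,b])[:,:,::-1])
```

```text
now [397.2  77.2 200.7] yaw 3.0 t 39.5 w 0.35 F [0.5 0.  0.9]
```

View pics/c14.png

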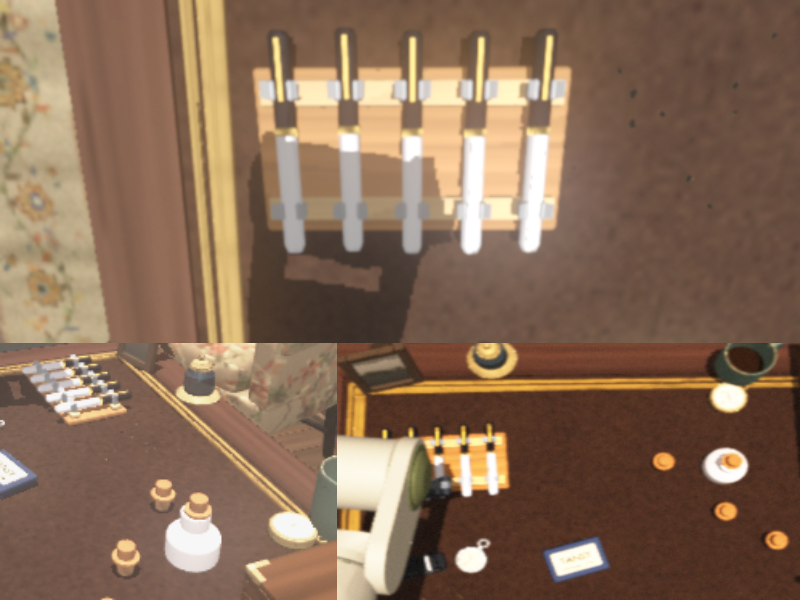

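All five pens sit evenly in both rows of clips, no pens are left on the desk, and the jar stands stoppered. I'm handing the job in.

```bash
python3 -c "
from rig import ctrl
print(ctrl.finish_job())"
```

```text
the job is handed in; nothing more can be done
None
```

I seated the stopper fully in the ink jar first, then pressed all five pens into the rack, one per place with both clips holding, and handed the job in at about 40 s; no verdict came back.

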